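# Roll the hex bar blue face up and nest it against the locators

## Robot

A 6-joint arm with a two-finger parallel gripper is mounted at the origin on a cart in front of the work surface, level with it; the furniture and walls round the work are solid. World frame = base frame: x ahead of the robot, y to its left, z up, the work surface at z = 0. Lengths are in m, angles in degrees, forces in N, time in s.
With the tool pointing down it reaches from about 0.2 to 0.875 m from the base axis. Payload 3.4 kg.
Tool frame: the origin (TCP) lies at the very end of the fingers, on their centre line; the grasp point (between the pads) lies grasp_offset behind it (grasp_offset is the distance from the TCP to the grasp point, in m); z points along the fingers, y is the line along which they close (so a half turn about z gives the same grasp; the last joint's range is limited). The gripper opens to 94 mm and grips with 3 to 60 N. Pads are 16 mm wide; open, the fingers measure 119 mm over their backs; the gripper's body (75 mm by 177 mm) begins 78 mm behind the grasp point.
Start: joints at [-81.761, 15.808, 86.224, -0, 77.962, -6.933], TCP at [0.15, -0.555, 0.205] pointing down, gripper open.
Joint ranges: [-165.64, 165.64], [-43.16, 119.46], [12.63, 154.43], [-67.54, 247.53], [6.08, 155.33], [-154.97, 154.97]. Speed limits (degrees/s): [147.25, 147.25, 180, 180, 180, 180].

## Interface

Orientations are given as [roll, pitch, yaw] about the fixed x, y, z axes, in that order (R = Rz(yaw) Ry(pitch) Rx(roll)).
In Python, from workcell import * gives the robot as it stands. The module is installed in compiled form; this text tells all that it offers.
- The arm moves only by the tool arm_command, never from a script. Its argument "motion" is a list of rows, each a list of 3 entries, a list of its own where there are three numbers: the finger opening in m, from 0 to 0.094, then the shift along the world's x, y, z in m, then the turn about the world's z in degrees. In form: [[jaw, [dx, dy, dz], spin], ...]. A call has 1 to 20 rows; each row is the pose to reach, as a shift and turn from the pose commanded when the call began; what a row does not reach only later rows make up. A row lasts 1/12 s, in which the tool goes at most 41.7 mm and 7.16 degrees, less where a joint would pass 70% of its speed; a pose out of reach is approached as far as the arm can. A call with a gripper value outside its range is refused whole. The fingers move at their own pace and stop on an object; the grip force is fixed at half the most. Time passes only in rows, so rows that repeat a pose let the fingers close. It gives the time, the measured TCP pose, the force, the opening and the grip force at its end, in the units of the state.
- get_state(): the state, without advancing time (a new reading comes with each control period).
- camera(name): name is "side" or "top" or "wrist"; returns a dict with "image" (384x512x3 uint8, red, green, blue), "camera_matrix" (3x3 intrinsics, pixels), "rvec" (rotation vector, rad) and "tvec" (3), from world to camera coordinates, as OpenCV has them. Camera axes: x right, y down, z forward; pixel columns grow to the right and rows downward; lengths in m; the calibration is good to about 2 mm. A picture is of the moment at which its call begins. There is no depth.
- sign_off(): hands the job in; it is judged then, once.
Trained networks look in a picture, given as the dict that the camera call returned (one of the last four; its "shot" number tells which), for a name from the list of things; names that differ only in an ending like _2 or _b are one class to them, and where a whole thing is asked for, a point or a joint stands for the part that bears it (a point fixed in the world has none). Each returns a list of dicts, best first, with "p" (0 to 1); they miss things now and then, are a little off and sometimes report something else, mostly with a low value. They report only what shows in the picture. A call takes as long as a camera call. They do not tell look-alikes from the thing itself.
- outline_of(label, picture): "pixels" (384x512 bool, what is visible of it) and "bbox" ([left, top, right, bottom] in pixels, round what is visible of it).
The state is a dict: "clock": time; "joint_pos": joint angles; "dq": joint speeds; "tau": joint torques, N m; "tcp_pos": TCP position; "tcp_rot": TCP orientation; "force": force on the tool from outside, world axes, zero at the start; "ft_torque": the same for the moment, N m; "finger_gap": opening from 0.0 (shut) to 1.0 (fully open); "finger_force": force on a finger pad.
Only numpy, scipy, OpenCV 4.12 (cv2) and the standard library are available. Lean on these libraries where they do the work, as an engineer would, in place of code of your own. Each camera call takes 0.05 s, during which the arm holds its last target. There are 200 camera calls.

## Task

Roll the aluminium hex bar on the fixture plate away from you, towards the two steel locators, one face at a time and letting it settle on each face, until its blue marked face is on top. Then shift it, still blue face up, so that it lies snug against both locators with its end against the button of the red end stop, ready for drilling, and let go. Never lift the bar more than two centimetres off the plate, and leave the things around the fixture where they are.

Things in the scene. Friction and masses are not known exactly. Their poses are not given: they have to be found in the camera images.
- hex_bar: Loose aluminium hexagonal bar, 150 mm long, 40 mm across flats, 46.2 mm across corners, faces 23.1 mm wide, about 0.55 kg. Origin at its centre, 20 mm above the plate when it lies on a face. Its y axis runs along its length. At the start it lies on the plate, z up, x towards the locators, within 6 degrees of parallel to them, centre 90 to 120 mm short of their near sides.
- blue_face (a point): Centre of the bar's blue face (three white-ringed punch marks; a small blue dot beside it on each bar end), 20 mm from the bar's axis. It starts as the lower slanting face on the robot's side, 120 degrees from the top: two rolls of 60 degrees towards the locators bring it on top, 40 mm above the plate. Each roll moves the bar's centre 23 mm.
- next_face (a point): Centre of the bare upper slanting face on the robot's side at the start, 20 mm from the bar's axis; on top after the first roll. A fingertip on it that moves forward and up, on an arc round the bar's lower far edge, tips the bar, and past 30 degrees it falls over by itself; a level push may slide it. To shift the bar without turning it, grip it across two opposite corners and raise it a few mm.
- fixture: Fixed dark steel plate, 250 x 220 x 12 mm (x, y, z), on the worktop; origin at the centre of its underside, z up, x pointing away from the robot towards the locators. The nested bar lies along the plate's y axis with its centre at x = 36.9, y = 0, z = 32 mm in this frame. Parts on it: two steel locators and a red end stop.
- locator_left (a point): Centre of the top of the left one of two fixed upright round steel locators, 16 mm in diameter, 30 mm high above the plate. In the fixture's frame they stand at x = 68 mm, y = +52 and -52 mm, so their near sides are at x = 60 mm and 88 mm is free between them, room for one finger.
- stop_button (a point): Centre of the face of the end stop's fixed steel button, 14 mm in diameter, at x = 37, y = +75 mm, 18 mm above the plate in the fixture's frame, facing -y. The red block behind it is 22 x 14 x 30 mm high, at y = 79 to 93 mm. The bar's left end starts 15 to 35 mm short of the button, and meets it only once the bar is within about 15 mm of the locators.
- screwdriver_red: Bystander: small red-handled screwdriver lying on the worktop, 145 x 17 x 17 mm; origin under its middle.
- pocket_tape: Bystander: grey and yellow tape measure, 28 x 50 x 41 mm; origin under its middle.
- ball_bearing: Bystander: steel ball bearing lying flat, 38 mm in diameter, 11 mm high; origin under its middle.
- marker_black: Bystander: white marker pen with black cap, 17 x 135 x 16 mm; origin under its middle.
- relay_box_1: Bystander: small green and white carton, 34 x 50 x 19 mm; origin under its middle.
- tape_roll: Bystander: roll of dark tape lying flat, 58 mm in diameter, 19 mm high; origin under its middle.
Not all that is in view belongs to the job. Of the things shaped like the hex_bar, the aluminium one is meant.

How it is judged (in metres and radians):
On the way, in this order (a step that is already met when the one before it is completed fails the run):
1. the bar has been rolled over one face towards the locators and rests on the plate with the next face on top (z of next_face in the frame of fixture above 0.0505 m and z of hex_bar in the frame of fixture below 0.0335 m), for 0.2 s.
2. the bar has been rolled over a second face and rests on the plate with the blue face on top (z of blue_face in the frame of fixture above 0.0505 m and z of hex_bar in the frame of fixture below 0.0335 m), for 0.2 s.
At the end, for the whole second after the job is handed in: The bar lies flat on the plate with the blue face on top, its centre within 3 mm of the nested position against both locators and against the end stop's button, parallel to the line of the locators within 2 degrees, at rest (all of step 2 and x of hex_bar in the frame of fixture between 0.0339 and 0.0399 m and y of hex_bar in the frame of fixture between -0.003 and 0.003 m and angle between the y axis of hex_bar and the y axis of fixture, either way round below 0.035 rad and linear speed of hex_bar below 0.01 m/s); the robot touches nothing.
It fails at once if the bar is lifted more than 25 mm off the plate (z of hex_bar in the frame of fixture above 0.057 m).
It fails at once if a bystander is moved more than 30 mm (distance of any of screwdriver_red, pocket_tape, ball_bearing, marker_black, relay_box_1, tape_roll from where it was at the start of the episode above 0.03 m).
It also fails if it takes over 64 s, if anything falls off the work surface, if the arm or the gripper's body presses on something with over 40 N, if the wrist force passes 120 N, or if a joint passes its speed limit or range.

## Working session

There is one attempt and no reset: what is moved stays moved. The work goes in short steps, Python scripts to look and compute and a tool call to move; the robot and the scene stay as the last step left them, time stands still between calls to the robot, and variables do not carry over. Pictures are saved under pics/ and viewed, at most 13 in all, crops included, and the job is handed in when it is done.

Besides the shell and the picture viewer there is one more tool, called after "Call:" in YAML: its name, and indented under it one key for each argument. arm_command: Moves the arm, as the interface text tells. Its arguments: {"type":"object","properties":{"motion":{"type":"array"}},"required":["motion"]}

```bash
mkdir -p pics; cat > h.py <<'E'
from workcell import *
import numpy as np, cv2
def P(c):
    return cv2.Rodrigues(np.array(c["rvec"],float))[0], np.array(c["tvec"],float).ravel(), np.array(c["camera_matrix"],float)
def ray(c,u,v,z):
    R,t,K=P(c); d=R.T@np.linalg.solve(K,[u,v,1.]); o=-R.T@t
    return o+d*(z-o[2])/d[2]
def proj(c,X):
    return cv2.projectPoints(np.array(X,float).reshape(-1,3),np.array(c["rvec"],float),np.array(c["tvec"],float),np.array(c["camera_matrix"],float),None)[0].reshape(-1,2)
def save(c,n,crop=None,s=1):
    im=c["image"][:,:,::-1]
    if crop: im=im[crop[1]:crop[3],crop[0]:crop[2]]
    cv2.imwrite("pics/"+n,cv2.resize(im,None,fx=s,fy=s,interpolation=cv2.INTER_CUBIC))
E
python3 - <<'E'
from h import *
print(get_state())
a=camera("top"); b=camera("side")
for n,c in(("top",a),("side",b)):
    R,t,K=P(c); print(n,-R.T@t,R[2],K[0,0])
    for l in ["hex_bar","fixture","locator_left","stop_button"]:
        for o in outline_of(l,c): print(n,l,round(o["p"],2),o["bbox"])
cv2.imwrite("pics/a.png",np.vstack([a["image"],b["image"]])[:,:,::-1][:, :])
im=np.hstack([a["image"],b["image"]])[:,:,::-1]
save(a,"top.png",None,1.5);save(b,"side.png",None,1.5)
E
```

```text
{'clock': 0.0, 'joint_pos': array([-8.17593937e+01,  1.58451821e+01,  8.62927378e+01,  8.68858636e-04,
        7.79600757e+01, -6.93327295e+00]), 'dq': array([ 0.09547751,  0.1068121 , -0.02422135, -0.06407524,  0.10748662,
        0.04194629]), 'tau': array([ 1.52867237e-04, -4.04587412e+01, -2.37231338e+01,  6.99006650e-02,
        3.45857337e-02, -1.48832805e-04]), 'tcp_pos': array([ 0.15042345, -0.55441513,  0.20464627]), 'tcp_rot': array([-1.79902824e+02, -1.26725953e-02,  1.51736865e+01]), 'force': array([-0.15914031, -0.0497423 ,  0.05274262]), 'ft_torque': array([-0.0175463 , -0.00061545,  0.01379648]), 'finger_force': 0.0, 'finger_gap': 0.9993597251024332}
top [0.49013499 0.00916033 1.05594747] [ 0.0801637   0.00833368 -0.99674687] 376.28679049047344
top hex_bar 0.82 [249.1, 211.4, 302.8, 232.9]
top hex_bar 0.64 [160.2, 238.5, 192.6, 295.2]
top fixture 0.75 [220.0, 159.1, 305.4, 253.0]
top locator_left 0.63 [221.6, 158.4, 308.8, 251.7]
top stop_button 0.56 [221.7, 160.0, 306.2, 254.5]
side [-0.06997486  1.22496411  0.88246005] [ 0.42509809 -0.74887212 -0.50841141] 495.30207865574454
side hex_bar 0.83 [282.6, 185.9, 315.1, 220.3]
side hex_bar 0.79 [274.2, 244.8, 328.8, 277.6]
side fixture 0.74 [330.7, 167.9, 341.7, 187.0]
side fixture 0.62 [237.2, 186.1, 328.2, 236.8]
side locator_left 0.9 [235.2, 186.9, 330.2, 235.0]
side stop_button 0.65 [236.7, 186.0, 327.4, 235.4]
side stop_button 0.16 [286.4, 187.5, 312.9, 218.0]
```

View pics/top.png

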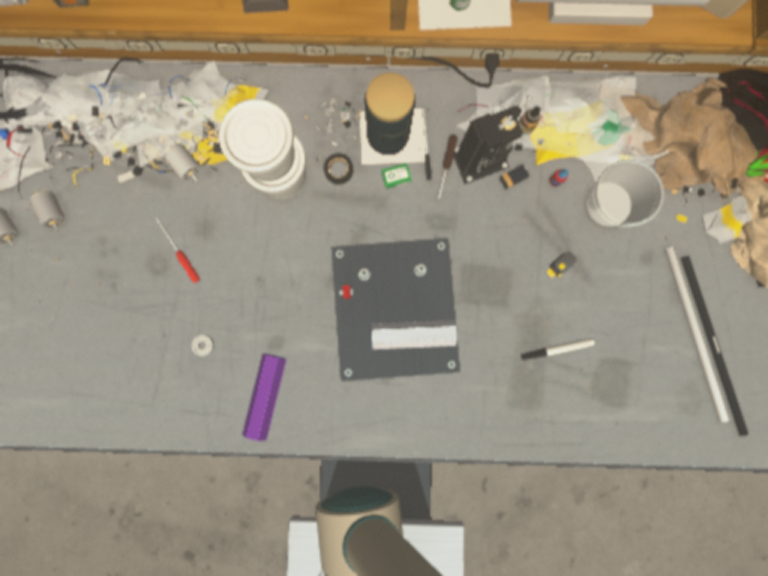

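View pics/side.png

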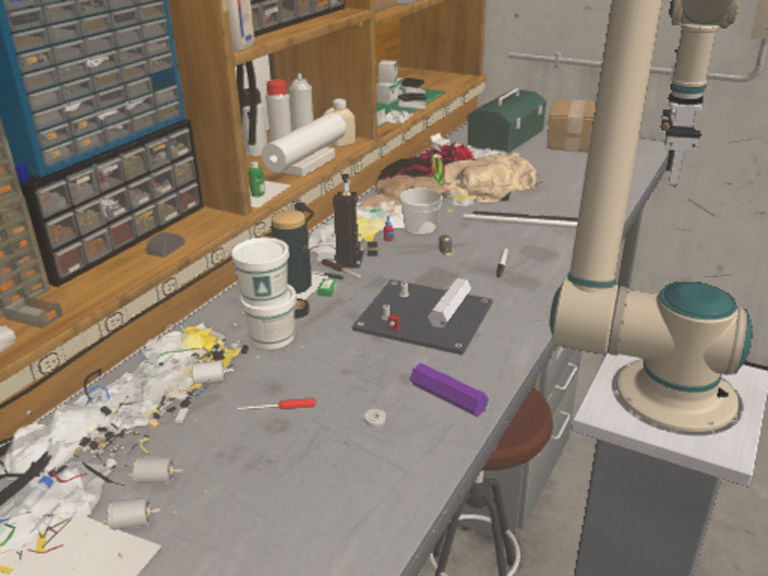

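The top view shows the dark plate at about (264,207), with its locators at (243,183) and (280,180) and the red stop at (231,195). Two things could be taken for the bar: the silver bar at (275,223) and the purple one at (176,265). The silver one is aluminium and lies on the plate, so I choose it. I'll check it in a crop and measure.

```bash
cat >> h.py <<'E'
def rect(c,l,k=0):
    o=outline_of(l,c)[k]; m=o["pixels"].astype(np.uint8)
    cn=max(cv2.findContours(m,cv2.RETR_EXTERNAL,cv2.CHAIN_APPROX_NONE)[0],key=cv2.contourArea)
    return cn[:,0,:].astype(float),m
def wrect(c,cn,z):
    W=np.array([ray(c,u,v,z)[:2] for u,v in cn]); (x,y),(w,h),a=cv2.minAreaRect((W*1000).astype(np.float32))
    return np.round([x,y,w,h,a],1)
E
python3 - <<'E'
from h import *
a=camera("top"); b=camera("side")
cn,m=rect(a,"fixture"); print("fix",wrect(a,cn,.012))
cn,m=rect(a,"hex_bar"); print("bar",wrect(a,cn,.052),wrect(a,cn,.032), m.sum())
for n,p in dict(locL=(364,274),locR=(420,270)).items(): print(n,ray(a,p[0]/1.5,p[1]/1.5,.042))
for n,p in dict(tl=(339,254),tr=(441,246),bl=(348,373),br=(452,365)).items(): print(n,ray(a,p[0]/1.5,p[1]/1.5,.012))
for n in ["screwdriver_red","pocket_tape","ball_bearing","marker_black","relay_box_1","tape_roll"]:
    for o in outline_of(n,a)[:1]: 
        x=o["bbox"];print(n,o["p"],ray(a,(x[0]+x[2])/2,(x[1]+x[3])/2,.01).round(3))
A=cv2.resize(a["image"][150:262,205:320],None,fx=4,fy=4,interpolation=2)
B=cv2.resize(b["image"][180:242,232:335],None,fx=4,fy=4,interpolation=2)
w=max(A.shape[1],B.shape[1])
pad=lambda I:cv2.copyMakeBorder(I,0,448-I.shape[0],0,0,0)
I=np.hstack([A,pad(B)]); I=cv2.resize(I,None,fx=.9,fy=.9); cv2.imwrite("pics/crop.png",I[:,:,::-1]); print(I.shape)
E
```

```text
fix [539.  -22.6 249.7 219.5   6. ]
bar [374.4 205.2  46.3 150.1  78.4] [372.1 209.1  47.3 153.1  78.4] 980
locL [0.59653896 0.0344853  0.042     ]
locR [ 0.6065899  -0.06640885  0.042     ]
tl [0.63588599 0.08296261 0.012     ]
tr [ 0.65613565 -0.10681366  0.012     ]
bl [0.41645506 0.05918051 0.012     ]
br [ 0.43645877 -0.13105342  0.012     ]
screwdriver_red 0.54 [0.604 0.365 0.01 ]
pocket_tape 0.59 [ 0.63  -0.329  0.01 ]
ball_bearing 0.64 [0.461 0.324 0.01 ]
marker_black 0.56 [ 0.472 -0.324  0.01 ]
relay_box_1 0.65 [ 0.788 -0.019  0.01 ]
tape_roll 0.55 [0.8   0.093 0.01 ]
(403, 785, 3)
```

View pics/crop.png

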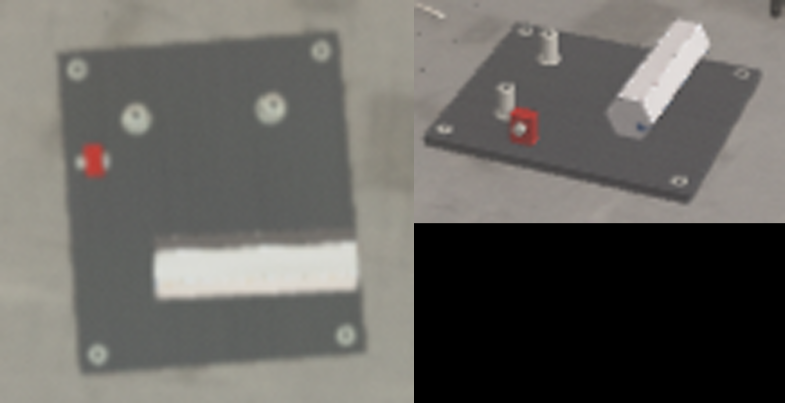

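The crop confirms it: a bare aluminium bar, with the blue dot low on its robot side. Next I move above it for a close look.

Call:
arm_command:
  motion:
    - [0.06, [0.26, 0.5, 0.1], -9]
    - [0.06, [0.26, 0.5, 0.1], -9]
    - [0.06, [0.26, 0.5, 0.1], -9]
    - [0.06, [0.26, 0.5, 0.1], -9]
    - [0.06, [0.26, 0.5, 0.1], -9]
    - [0.06, [0.26, 0.5, 0.1], -9]
    - [0.06, [0.26, 0.5, 0.1], -9]
    - [0.06, [0.26, 0.5, 0.1], -9]
    - [0.06, [0.26, 0.5, 0.1], -9]
    - [0.06, [0.26, 0.5, 0.1], -9]
    - [0.06, [0.26, 0.5, 0.1], -9]
    - [0.06, [0.26, 0.5, 0.1], -9]
    - [0.06, [0.26, 0.5, 0.1], -9]
    - [0.06, [0.26, 0.5, 0.1], -9]
    - [0.06, [0.26, 0.5, 0.1], -9]
    - [0.06, [0.26, 0.5, 0.1], -9]
    - [0.06, [0.26, 0.5, 0.1], -9]
    - [0.06, [0.26, 0.5, 0.1], -9]

```text
clock: 2.5
tcp_pos: [0.4098, -0.056, 0.3052]
tcp_rot: [180.0, 0.1, 6.1]
force: [-0.4, -0.8, -0.3]
finger_gap: 0.638
finger_force: 0.0
```

```bash
python3 - <<'E'
from h import *
import workcell; print([x for x in dir(workcell) if x[0]!='_'], getattr(workcell,'grasp_offset',None))
s=get_state(); print(s["clock"],s["tcp_pos"],s["tcp_rot"])
w=camera("wrist"); R,t,K=P(w); print(-R.T@t,R[2],K[0,0])
for l in ["hex_bar","fixture"]:
    for o in outline_of(l,w): print(l,o["p"],o["bbox"])
save(w,"w1.png",None,1.5)
E
```

```text
['Unreachable', 'camera', 'get_state', 'grasp_offset', 'outline_of', 'sign_off'] 0.0188
2.5 [ 0.40982242 -0.05599359  0.30515574] [1.79976466e+02 5.89317184e-02 6.08071607e+00]
[ 0.49335929 -0.04724947  0.48449679] [-0.2854731  -0.03109674 -0.95788209] 312.63157297835863
hex_bar 0.81 [192.9, 77.4, 308.7, 117.7]
hex_bar 0.66 [40.2, 110.3, 85.7, 212.5]
fixture 0.58 [144.9, 0.0, 305.8, 153.6]
```

View pics/w1.png

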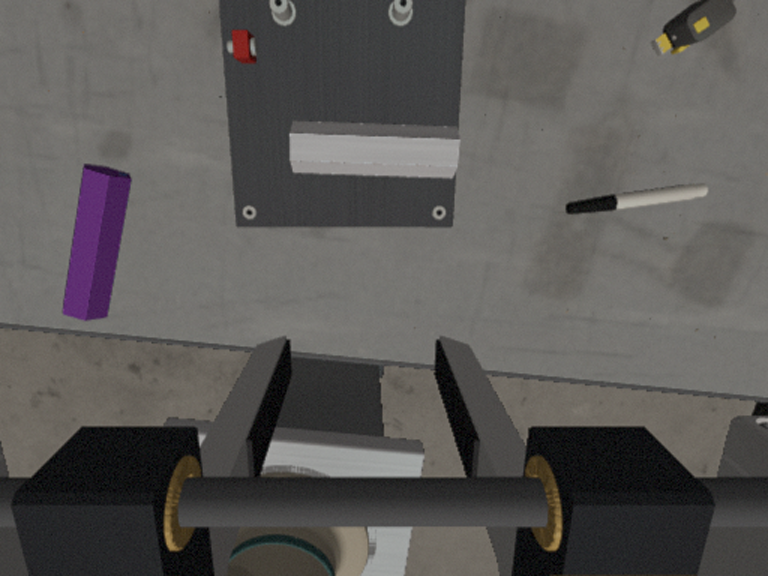

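The wrist view shows the plate's near corners at (157,151) and (302,151), the silver bar from (193,82) to (306,118), and the purple look-alike off to the left.

```bash
python3 - <<'E'
from h import *
w=camera("wrist")
for n,p in dict(nl=(236,227),nr=(453,227),hl=(249,212),hr=(438,212)).items(): print(n,ray(w,p[0]/1.5,p[1]/1.5,.012).round(4))
for k in (0,1):
    cn,m=rect(w,"hex_bar",k)
    if cn[:,0].mean()>150:
        print("bar",wrect(w,cn,.052),wrect(w,cn,.032),cn[:,0].min(),cn[:,0].max())
        # long edges fit
        W=np.array([ray(w,u,v,.032)[:2] for u,v in cn])
        print(cv2.fitLine((W*1000).astype(np.float32),cv2.DIST_L2,0,.01,.01).ravel())
for n,p in dict(face_far_l=(290,134),far_r=(459,140),near_l=(291,172),near_r=(457,178)).items(): print(n,[ray(w,p[0]/1.5,p[1]/1.5,z)[:2].round(4) for z in(.052,.032)])
E
```

```text
nl [0.403  0.0714 0.012 ]
nr [ 0.426  -0.1472  0.012 ]
hl [0.4195 0.0589 0.012 ]
hr [ 0.4394 -0.1298  0.012 ]
bar [492.6 -58.1  43.7 149.5   4.1] [492.6 -58.6  45.8 156.4   4.1] 193.0 306.0
[ 6.7371875e-02 -9.9772793e-01  4.9298181e+02 -5.8196102e+01]
face_far_l [array([0.4978, 0.0166]), array([0.498 , 0.0195])]
far_r [array([ 0.5084, -0.1317]), array([ 0.5091, -0.1356])]
near_l [array([0.4655, 0.0137]), array([0.4642, 0.0165])]
near_r [array([ 0.476 , -0.1352]), array([ 0.4751, -0.1393])]
```

Fixture centre is about (0.539, -0.024) with yaw 6°. The bar centre is about (0.4926, -0.058) with yaw 4°, which is consistent with the given ranges. I descend behind it.

Call:
arm_command:
  motion:
    - [0.06, [0.02, -0.005, -0.13], -2]
    - [0.06, [0.02, -0.005, -0.13], -2]
    - [0.06, [0.02, -0.005, -0.13], -2]
    - [0.06, [0.02, -0.005, -0.13], -2]
    - [0.06, [0.035, -0.005, -0.262], -2]
    - [0.06, [0.035, -0.005, -0.262], -2]
    - [0.06, [0.035, -0.005, -0.262], -2]
    - [0.06, [0.035, -0.005, -0.262], -2]
    - [0.06, [0.047, -0.005, -0.262], -2]
    - [0.06, [0.047, -0.005, -0.262], -2]
    - [0.06, [0.047, -0.005, -0.262], -2]

```text
clock: 3.72
tcp_pos: [0.461, -0.0609, 0.0462]
tcp_rot: [179.9, -0.3, 4.2]
force: [-0.3, -0.1, 0.4]
finger_gap: 0.637
finger_force: 0.0
```

```bash
python3 - <<'E'
from h import *
s=get_state(); print(s["clock"],s["tcp_pos"],s["tcp_rot"],s["force"])
w=camera("wrist"); b=camera("side")
A=cv2.resize(w["image"],None,fx=.9,fy=.9); B=cv2.resize(b["image"][160:250,230:340],None,fx=3,fy=3,interpolation=2)
B=cv2.copyMakeBorder(B,0,A.shape[0]-B.shape[0],0,0,0); I=np.hstack([A,B]); print(I.shape)
cv2.imwrite("pics/w2.png",I[:,:,::-1])
E
```

```text
3.7167 [ 0.46095468 -0.06094344  0.04617349] [179.87611775  -0.31969144   4.17982925] [-0.28903577 -0.06694383  0.41789444]
(346, 791, 3)
```

View pics/w2.png

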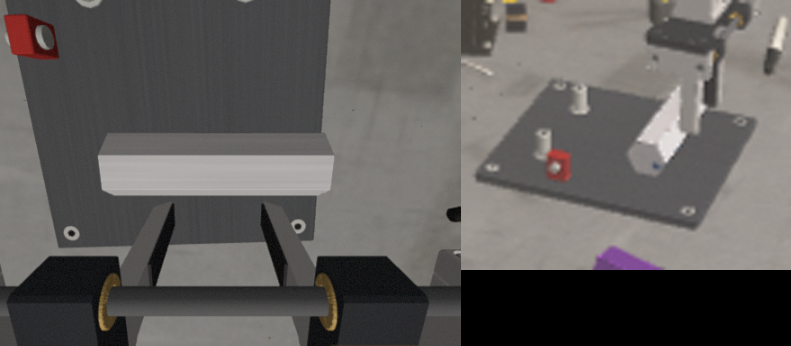

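The fingers stand just behind the bar, centred on it. I advance gently to contact.

Call:
arm_command:
  motion:
    - [0.06, [0.0, 0, 0], 0]
    - [0.06, [0.004, 0, 0], 0]
    - [0.06, [0.007, 0.0005, 0], 0]
    - [0.06, [0.007, 0.0005, 0], 0]
    - [0.06, [0.007, 0.0005, 0], 0]

```text
clock: 4.23
tcp_pos: [0.4647, -0.0595, 0.0436]
tcp_rot: [180.0, -0.0, 4.2]
force: [0.5, 0.4, -0.8]
finger_gap: 0.634
finger_force: 0.0
```

Call:
arm_command:
  motion:
    - [0.06, [0.001, 0, 0], 0]
    - [0.06, [0.002, 0, 0], 0]
    - [0.06, [0.003, 0, 0], 0]
    - [0.06, [0.003, 0, 0], 0]

```text
clock: 4.57
tcp_pos: [0.4668, -0.0594, 0.0432]
tcp_rot: [-180.0, 0.1, 4.2]
force: [-2.4, -0.2, 0.6]
finger_gap: 0.634
finger_force: 0.6
```

Contact is where I predicted. Now the first part of the arc.

Call:
arm_command:
  motion:
    - [0.06, [0.003, 0.0002, 0.0018], 0]
    - [0.06, [0.005, 0.0003, 0.0034], 0]
    - [0.06, [0.0072, 0.0005, 0.0048], 0]
    - [0.06, [0.0095, 0.0007, 0.006], 0]
    - [0.06, [0.011, 0.0008, 0.0068], 0]
    - [0.06, [0.011, 0.0008, 0.0068], 0]

```text
clock: 5.07
tcp_pos: [0.4797, -0.0586, 0.0508]
tcp_rot: [180.0, -0.1, 4.2]
force: [-1.3, 1.6, 2.5]
finger_gap: 0.635
finger_force: 1.5
```

```bash
python3 - <<'E'
from h import *
s=get_state(); print(s["tcp_pos"],s["force"])
w=camera("wrist"); b=camera("side")
A=w["image"][100:260,60:420]; A=cv2.resize(A,None,fx=1.2,fy=1.2); B=cv2.resize(b["image"][160:230,255:335],None,fx=4,fy=4,interpolation=2)
A=cv2.copyMakeBorder(A,0,max(0,B.shape[0]-A.shape[0]),0,0,0); I=np.hstack([A,B]); print(I.shape)
cv2.imwrite("pics/w3.png",I[:,:,::-1])
E
```

```text
[ 0.47968191 -0.0585766   0.05081726] [-1.32230141  1.62693899  2.49515979]
(280, 752, 3)
```

View pics/w3.png

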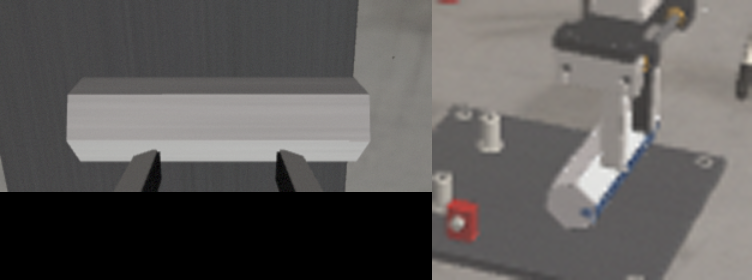

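The bar is tipping: the blue strip shows along its lower robot edge and the fingers are still on the face. I continue past the balance point.

Call:
arm_command:
  motion:
    - [0.06, [0.003, 0.0002, 0.0012], 0]
    - [0.06, [0.006, 0.0004, 0.0022], 0]
    - [0.06, [0.009, 0.0006, 0.003], 0]
    - [0.06, [0.012, 0.0008, 0.0037], 0]
    - [0.06, [0.015, 0.001, 0.0042], 0]
    - [0.06, [0.018, 0.0012, 0.0044], 0]
    - [0.06, [0.018, 0.0012, 0.006], 0]
    - [0.06, [0.014, 0.001, 0.02], 0]
    - [0.06, [0.0, 0.001, 0.03], 0]
    - [0.06, [-0.015, 0.0, 0.03], 0]
    - [0.06, [-0.015, 0.0, 0.03], 0]

```text
clock: 6.08
tcp_pos: [0.4608, -0.0584, 0.0805]
tcp_rot: [-180.0, 0.1, 4.2]
force: [-0.4, -0.2, -0.4]
finger_gap: 0.641
finger_force: 0.0
```

```bash
python3 - <<'E'
from h import *
s=get_state(); print(s["clock"],s["tcp_pos"],s["force"])
w=camera("wrist"); b=camera("side")
for o in outline_of("hex_bar",w): print(o["p"],o["bbox"])
for k in (0,):
    cn,m=rect(w,"hex_bar",k); print("bar",wrect(w,cn,.052),wrect(w,cn,.032))
A=w["image"][40:300,60:420]; A=cv2.resize(A,None,fx=1.2,fy=1.2); B=cv2.resize(b["image"][160:230,255:335],None,fx=4,fy=4,interpolation=2)
B=cv2.copyMakeBorder(B,0,max(0,A.shape[0]-B.shape[0]),0,0,0); I=np.hstack([A,B]); print(I.shape)
cv2.imwrite("pics/w4.png",I[:,:,::-1])
E
```

```text
6.0833 [ 0.46084096 -0.05835867  0.08051811] [-0.41005494 -0.20001206 -0.40372112]
0.8 [128.5, 106.7, 361.1, 171.0]
bar [518.2 -56.   41.9 149.8   3.7] [515.7 -56.3  45.9 164.3   3.7]
(312, 752, 3)
```

View pics/w4.png

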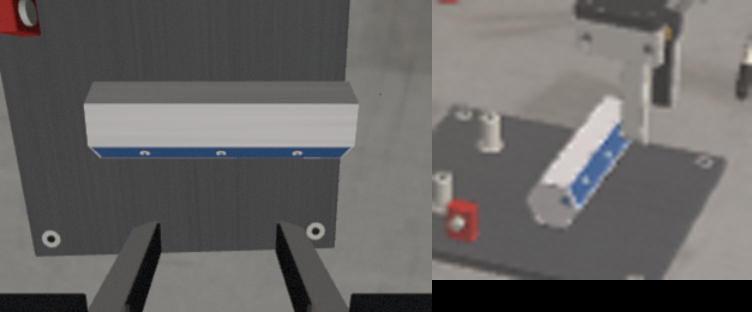

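The first roll is done: the blue face with its three marks now shows as the upper slanting face, and the centre is near (0.516, -0.056). The second roll goes the same way.

Call:
arm_command:
  motion:
    - [0.06, [0.01, 0, -0.0375], 0]
    - [0.06, [0.016, 0, -0.0375], 0]
    - [0.06, [0.016, 0, -0.0375], 0]
    - [0.06, [0.022, 0, -0.0375], 0]
    - [0.06, [0.025, 0, -0.0375], 0]
    - [0.06, [0.027, 0, -0.0375], 0]
    - [0.06, [0.028, 0, -0.0375], 0]
    - [0.06, [0.029, 0, -0.0375], 0]
    - [0.06, [0.029, 0, -0.0375], 0]

```text
clock: 7.03
tcp_pos: [0.4905, -0.0587, 0.0432]
tcp_rot: [180.0, 0.2, 4.2]
force: [-5.9, -0.7, 3.5]
finger_gap: 0.638
finger_force: 3.4
```

Call:
arm_command:
  motion:
    - [0.06, [0.002, 0.0002, 0.0018], 0]
    - [0.06, [0.004, 0.0003, 0.0034], 0]
    - [0.06, [0.0065, 0.0005, 0.005], 0]
    - [0.06, [0.009, 0.0007, 0.0063], 0]
    - [0.06, [0.0115, 0.0008, 0.0075], 0]
    - [0.06, [0.014, 0.001, 0.0087], 0]
    - [0.06, [0.017, 0.0012, 0.0097], 0]
    - [0.06, [0.02, 0.0014, 0.0105], 0]
    - [0.06, [0.023, 0.0016, 0.0111], 0]
    - [0.06, [0.026, 0.0018, 0.0115], 0]
    - [0.06, [0.028, 0.002, 0.0117], 0]
    - [0.06, [0.028, 0.002, 0.0135], 0]
    - [0.06, [0.022, 0.001, 0.03], 0]
    - [0.06, [0.01, 0.001, 0.045], 0]
    - [0.06, [-0.01, 0.0, 0.06], 0]
    - [0.06, [-0.01, 0.0, 0.06], 0]
    - [0.06, [-0.01, 0.0, 0.06], 0]

```text
clock: 8.45
tcp_pos: [0.4826, -0.0588, 0.1034]
tcp_rot: [180.0, -0.1, 4.1]
force: [1.0, 0.2, -0.9]
finger_gap: 0.636
finger_force: 0.0
```

```bash
python3 - <<'E'
from h import *
s=get_state(); print(s["clock"],s["tcp_pos"],s["force"])
w=camera("wrist"); b=camera("side")
for o in outline_of("hex_bar",w): print(o["p"],o["bbox"])
for k in (0,):
    cn,m=rect(w,"hex_bar",k); print("bar",wrect(w,cn,.052),wrect(w,cn,.032))
A=w["image"][0:260,60:420]; A=cv2.resize(A,None,fx=1.2,fy=1.2); B=cv2.resize(b["image"][160:230,255:335],None,fx=4,fy=4,interpolation=2)
B=cv2.copyMakeBorder(B,0,max(0,A.shape[0]-B.shape[0]),0,0,0); I=np.hstack([A,B]); print(I.shape)
cv2.imwrite("pics/w5.png",I[:,:,::-1])
E
```

```text
8.45 [ 0.48261116 -0.05879682  0.10342027] [ 0.97408699  0.16424052 -0.87997737]
0.58 [136.8, 106.2, 347.8, 162.9]
bar [540.4 -54.1  42.7 150.5   4.1] [538.2 -54.3  46.4 163.5   4.1]
(312, 752, 3)
```

View pics/w5.png

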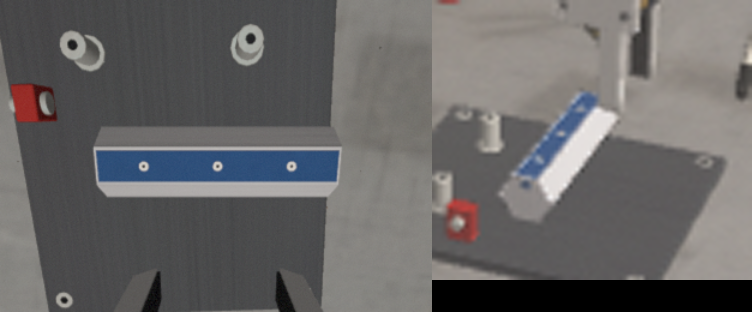

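Blue is on top, with its three marks at crop (144–292, 166). The locator tops and the button are in view too, so I measure those.

```bash
python3 - <<'E'
from h import *
w=camera("wrist"); q=lambda x,y,z: ray(w,x/1.2+60,y/1.2,z)[:2]
L=q(72,45,.042);Rr=q(250,39,.042);S=q(46,103,.030)
h=[q(144,166,.052),q(217.5,166,.052),q(292,166,.052)]
print(L,Rr,np.linalg.norm(L-Rr),S,h)
d=L-Rr; yaw=np.degrees(np.arctan2(-d[0],d[1])); print("yaw",yaw)
a=np.radians(6.1); ex=np.array([np.cos(a),np.sin(a)]); ey=np.array([-ex[1],ex[0]])
F1=(L+Rr)/2-.068*ex; F2=S-.037*ex-.075*ey; print("F",F1,F2)
for F in (F1,F2,np.array([.539,-.0238])): print([((h[1]-F)@ex).round(4),((h[1]-F)@ey).round(4)])
e=h[0]-h[2]; print("baryaw",np.degrees(np.arctan2(-e[0],e[1])))
E
```

```text
[0.60075738 0.03455808] [ 0.61141188 -0.0681786 ] 0.1032876755569928 [0.56757857 0.0566961 ] [array([ 0.53530842, -0.01012472]), array([ 0.53855341, -0.05464243]), array([ 0.54184267, -0.09976748])]
yaw 5.9207986206071
F [ 0.53846965 -0.02403622] [ 0.53875787 -0.02181102]
[np.float64(-0.0032), np.float64(-0.0304)]
[np.float64(-0.0037), np.float64(-0.0326)]
[np.float64(-0.0037), np.float64(-0.0306)]
baryaw 4.1690345999405585
```

Call:
arm_command:
  motion:
    - [0.08, [0.056, 0.004, 0.01], 90]
    - [0.08, [0.056, 0.004, 0.01], 90]
    - [0.08, [0.056, 0.004, 0.01], 90]
    - [0.08, [0.056, 0.004, 0.01], 90]
    - [0.08, [0.056, 0.004, 0.01], 90]
    - [0.08, [0.056, 0.004, 0.01], 90]
    - [0.08, [0.056, 0.004, 0.01], 90]
    - [0.08, [0.056, 0.004, 0.01], 90]
    - [0.08, [0.056, 0.004, 0.01], 90]
    - [0.08, [0.056, 0.004, 0.01], 90]
    - [0.08, [0.056, 0.004, 0.01], 90]
    - [0.08, [0.056, 0.004, 0.01], 90]
    - [0.08, [0.056, 0.004, 0.01], 90]
    - [0.08, [0.056, 0.004, 0.01], 90]
    - [0.08, [0.056, 0.004, 0.01], 90]
    - [0.08, [0.056, 0.004, 0.01], 90]

```text
clock: 10.03
tcp_pos: [0.5386, -0.0546, 0.1123]
tcp_rot: [-180.0, -0.0, 94.1]
force: [0.0, -1.3, -0.4]
finger_gap: 0.853
finger_force: 0.0
```

```bash
python3 - <<'E'
from h import *
s=get_state(); print(s["clock"],s["tcp_pos"],s["tcp_rot"],s["joint_pos"])
w=camera("wrist")
for o in outline_of("hex_bar",w): print(o["p"],o["bbox"])
save(w,"w6.png",None,1)
E
```

```text
10.0333 [ 0.53858057 -0.05463578  0.11233158] [-1.79969596e+02 -1.27375193e-02  9.40830259e+01] [-1.31603386e+01  1.69414725e+01  9.86721928e+01  3.49499328e-03
  6.44191479e+01 -1.72448779e+01]
0.89 [211.6, 105.9, 268.3, 285.1]
```

View pics/w6.png

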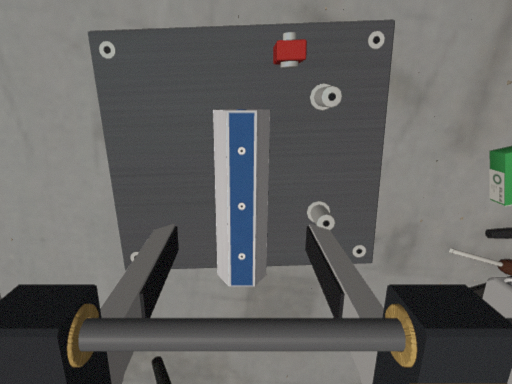

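The fingers straddle the bar symmetrically (blue strip at x≈242), and the far finger clears the locators. I descend and grip.

Call:
arm_command:
  motion:
    - [0.08, [0, 0, -0.04], 0]
    - [0.08, [0, 0, -0.07], 0]
    - [0.08, [0, 0, -0.09], 0]
    - [0.08, [0, 0, -0.095], 0]
    - [0.08, [0, 0, -0.095], 0]
    - [0.08, [0, 0, -0.095], 0]
    - [0.08, [0, 0, -0.095], 0]
    - [0.045, [0, 0, -0.095], 0]
    - [0.04, [0, 0, -0.095], 0]
    - [0.035, [0, 0, -0.095], 0]
    - [0.03, [0, 0, -0.095], 0]
    - [0.03, [0, 0, -0.095], 0]
    - [0.03, [0, 0, -0.095], 0]
    - [0.03, [0, 0, -0.095], 0]
    - [0.03, [0, 0, -0.095], 0]
    - [0.03, [0, 0, -0.095], 0]

```text
clock: 11.47
tcp_pos: [0.5383, -0.0547, 0.018]
tcp_rot: [-180.0, 0.0, 94.2]
force: [-1.4, 0.6, 3.4]
finger_gap: 0.471
finger_force: 30.0
```

The opening reads 44.3 mm against the expected 46.2, so I check the bar's tilt.

```bash
python3 - <<'E'
from h import *
s=get_state(); print(s["clock"],s["tcp_pos"],s["force"],s["ft_torque"],s["finger_gap"])
w=camera("wrist"); b=camera("side")
A=w["image"][60:384,140:370]; B=cv2.resize(b["image"][160:230,250:340],None,fx=5,fy=5,interpolation=2)
B=cv2.copyMakeBorder(B,0,max(0,A.shape[0]-B.shape[0]),0,0,0);A=cv2.copyMakeBorder(A,0,max(0,B.shape[0]-A.shape[0]),0,0,0); I=np.hstack([A,B]); print(I.shape)
cv2.imwrite("pics/w7.png",I[:,:,::-1])
E
```

```text
11.4667 [ 0.53832595 -0.05470495  0.0179865 ] [-1.38074642  0.63790236  3.42573759] [-0.02748572  0.1290015  -0.05685404] 0.4707659147024782
(350, 680, 3)
```

View pics/w7.png

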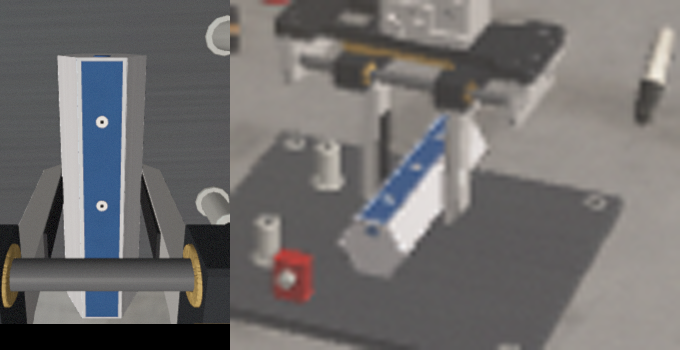

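The bar sits level between the pads, so I raise it slightly and shift it to just short of the nest.

Call:
arm_command:
  motion:
    - [0.03, [0, 0, 0.002], 0]
    - [0.03, [0, 0, 0.004], 0]
    - [0.03, [0, 0, 0.004], 0]
    - [0.03, [0.004, 0.004, 0.004], 0.5]
    - [0.03, [0.008, 0.0075, 0.004], 1]
    - [0.03, [0.012, 0.011, 0.004], 1.5]
    - [0.03, [0.016, 0.015, 0.004], 1.9]
    - [0.03, [0.02, 0.0185, 0.004], 1.9]
    - [0.03, [0.024, 0.022, 0.004], 1.9]
    - [0.03, [0.028, 0.026, 0.004], 1.9]
    - [0.03, [0.032, 0.0295, 0.004], 1.9]
    - [0.03, [0.0343, 0.0317, 0.004], 1.9]
    - [0.03, [0.0343, 0.0317, 0.004], 1.9]
    - [0.03, [0.0343, 0.0317, 0.004], 1.9]
    - [0.03, [0.0343, 0.0317, 0.004], 1.9]

```text
clock: 12.82
tcp_pos: [0.5724, -0.0231, 0.0217]
tcp_rot: [-180.0, 0.0, 96.1]
force: [-0.1, -0.1, -6.3]
finger_gap: 0.476
finger_force: 30.0
```

```bash
python3 - <<'E'
from h import *
s=get_state(); print(s["clock"],s["tcp_pos"],s["force"],s["ft_torque"],s["finger_gap"])
w=camera("wrist"); b=camera("side")
A=w["image"][0:350,140:390]; B=cv2.resize(b["image"][160:230,240:330],None,fx=5,fy=5,interpolation=2)
B=cv2.copyMakeBorder(B,0,max(0,A.shape[0]-B.shape[0]),0,0,0);A=cv2.copyMakeBorder(A,0,max(0,B.shape[0]-A.shape[0]),0,0,0); I=np.hstack([A,B]); print(I.shape)
cv2.imwrite("pics/w8.png",I[:,:,::-1])
E
```

```text
12.8167 [ 0.57241075 -0.0230735   0.02170028] [-0.1429804  -0.07789528 -6.30417279] [-0.08692607 -0.04499743  0.00706452] 0.4759517206763063
(350, 700, 3)
```

View pics/w8.png

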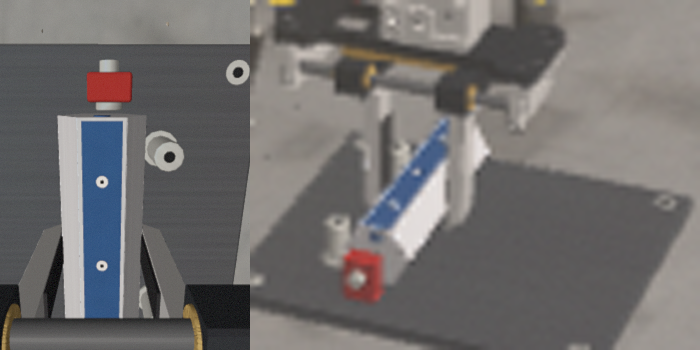

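It is held about 3 mm short of the locator and the button. I lower it, then ease it towards the button.

Call:
arm_command:
  motion:
    - [0.03, [0, 0, -0.0015], 0]
    - [0.03, [0, 0, -0.003], 0]
    - [0.03, [0, 0, -0.003], 0]
    - [0.03, [-0.0001, 0.001, -0.003], 0]
    - [0.03, [-0.0002, 0.002, -0.003], 0]
    - [0.03, [-0.0003, 0.003, -0.003], 0]
    - [0.03, [-0.0003, 0.003, -0.003], 0]
    - [0.03, [-0.0003, 0.003, -0.003], 0]

```text
clock: 13.58
tcp_pos: [0.5726, -0.0205, 0.0189]
tcp_rot: [180.0, 0.1, 96.1]
force: [0.5, -1.9, -6.7]
finger_gap: 0.476
finger_force: 30.0
```

Call:
arm_command:
  motion:
    - [0.03, [0.0005, 0.0007, -0.0005], 0]
    - [0.03, [0.001, 0.0012, -0.0005], 0]
    - [0.03, [0.0015, 0.0012, -0.0005], 0]
    - [0.03, [0.002, 0.0012, -0.0005], 0]
    - [0.03, [0.002, 0.0012, -0.0005], 0]
    - [0.03, [0.002, 0.0012, -0.0005], 0]

```text
clock: 14.08
tcp_pos: [0.5731, -0.0204, 0.0183]
tcp_rot: [-179.8, 0.1, 96.2]
force: [-2.5, -6.3, -4.3]
finger_gap: 0.475
finger_force: 30.0
```

Call:
arm_command:
  motion:
    - [0.03, [0.0005, 0, -0.0003], 0]
    - [0.03, [0.001, 0, -0.0006], 0]
    - [0.03, [0.0015, 0, -0.0006], 0]
    - [0.03, [0.002, 0, -0.0006], 0]
    - [0.03, [0.002, 0, -0.0006], 0]
    - [0.03, [0.002, 0, -0.0006], 0]

```text
clock: 14.58
tcp_pos: [0.5737, -0.0203, 0.0181]
tcp_rot: [-179.7, 0.1, 96.2]
force: [-6.5, -7.2, -0.6]
finger_gap: 0.474
finger_force: 30.0
```

Both contacts are made, at about 6–7 N each. I settle it on the plate, then release, rise and look.

Call:
arm_command:
  motion:
    - [0.03, [0, 0, -0.0005], 0]
    - [0.03, [0, 0, -0.001], 0]
    - [0.03, [0, 0, -0.001], 0]
    - [0.05, [0, 0, -0.0005], 0]
    - [0.055, [0, 0, -0.0005], 0]
    - [0.06, [0, 0, -0.0005], 0]
    - [0.065, [0, 0, -0.0005], 0]
    - [0.065, [0, 0, -0.0005], 0]
    - [0.065, [-0.001, 0, 0], 0]
    - [0.065, [-0.001, 0, 0], 0]
    - [0.065, [-0.001, 0, 0.03], 0]
    - [0.065, [-0.001, 0, 0.06], 0]
    - [0.065, [-0.001, -0.01, 0.09], 0]
    - [0.065, [-0.001, -0.04, 0.11], 0]
    - [0.065, [-0.001, -0.06, 0.12], 0]
    - [0.065, [-0.001, -0.06, 0.12], 0]
    - [0.065, [-0.001, -0.06, 0.12], 0]
    - [0.065, [-0.001, -0.06, 0.12], 0]

```text
clock: 16.08
tcp_pos: [0.5747, -0.078, 0.1368]
tcp_rot: [-179.9, -0.1, 96.0]
force: [0.9, 0.2, -0.4]
finger_gap: 0.69
finger_force: 0.0
```

```bash
python3 - <<'E'
from h import *
s=get_state(); print(s["clock"],s["tcp_pos"],s["force"],s["finger_gap"])
w=camera("wrist"); b=camera("side")
cn,m=rect(w,"hex_bar"); print("bar",wrect(w,cn,.052),wrect(w,cn,.032))
F=np.array([.5386,-.0235]);a=np.radians(6); ex=np.array([np.cos(a),np.sin(a)]); ey=np.array([-ex[1],ex[0]])
# blobs of blue in wrist
hsv=cv2.cvtColor(w["image"],cv2.COLOR_RGB2HSV); mb=cv2.inRange(hsv,(100,100,40),(130,255,255)); mb=cv2.morphologyEx(mb,cv2.MORPH_CLOSE,np.ones((9,9)))
c=max(cv2.findContours(mb,0,1)[0],key=cv2.contourArea)[:,0,:]; r=wrect(w,c,.052); print("blue",r)
p=r[:2]/1000-F; print("fix frame",p@ex,p@ey)
A=cv2.resize(w["image"],None,fx=1.5,fy=1.5)
cv2.imwrite("pics/w9.png",A[:,:,::-1])
E
```

```text
16.0833 [ 0.57471523 -0.07796291  0.13684328] [ 0.8936437   0.1940961  -0.35052131] 0.689571618961238
bar [573.3 -20.3  43.7 149.6   6.6] [573.8 -22.2  47.  161.    6.6]
blue [573.8 -20.4  18.3 145.6   6.3]
fix frame 0.035331208953092955 -0.0005963840313797535
```

View pics/w9.png

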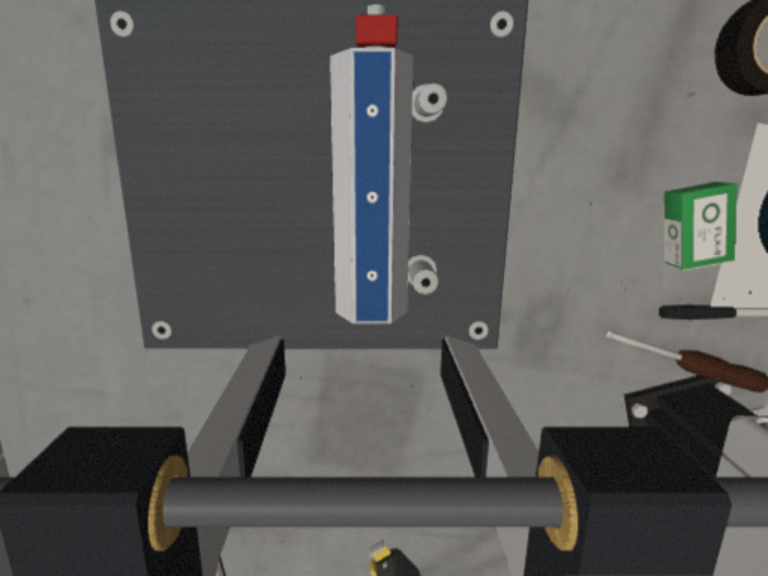

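The bar lies flat with blue up, its end at the button and both locators at its far side. I check the gap relative to the locators in this same view (tops at (433,98) and (426,282)).

```bash
python3 - <<'E'
from h import *
w=camera("wrist"); q=lambda x,y,z: ray(w,x/1.5,y/1.5,z)[:2]
L=q(433,98,.042);R=q(426,282,.042); h=[q(372,110.5,.052),q(372,197.5,.052),q(372.5,275.5,.052)]
d=(L-R);print(np.linalg.norm(d)); d/=np.linalg.norm(d); n=np.array([d[1],-d[0]])
print("perp dist mm (31.1)",[round(float((L-p)@n)*1000,2) for p in h], "along from mid (0)",[round(float((p-(L+R)/2)@d)*1000,2) for p in h])
E
```

```text
0.10404504135759954
perp dist mm (31.1) [33.32, 33.14, 32.68] along from mid (0) [44.99, -0.36, -45.22]
```

The view suggests a gap of about 1.8 mm. That is within tolerance, but I'll snug it with one finger at mid-bar from the robot side.

Call:
arm_command:
  motion:
    - [0.065, [0, 0.03, 0], 0]
    - [0.065, [0, 0.056, 0], 0]
    - [0.065, [0, 0.056, 0], 0]
    - [0.065, [0, 0.056, -0.04], 0]
    - [0.065, [0, 0.056, -0.08], 0]
    - [0.065, [0, 0.056, -0.105], 0]
    - [0.065, [0, 0.056, -0.117], 0]
    - [0.065, [0, 0.056, -0.117], 0]
    - [0.065, [0, 0.056, -0.117], 0]
    - [0.065, [0.003, 0.056, -0.117], 0]
    - [0.065, [0.005, 0.0565, -0.117], 0]
    - [0.065, [0.007, 0.057, -0.117], 0]
    - [0.065, [0.008, 0.057, -0.117], 0]
    - [0.065, [0.009, 0.057, -0.117], 0]
    - [0.065, [0.009, 0.057, -0.117], 0]

```text
clock: 17.53
tcp_pos: [0.5836, -0.0219, 0.021]
tcp_rot: [-179.9, 0.0, 96.1]
force: [-3.7, -0.3, 3.1]
finger_gap: 0.691
finger_force: 1.8
```

Call:
arm_command:
  motion:
    - [0.065, [0.0005, 0, 0], 0]
    - [0.065, [0.001, 0, 0], 0]
    - [0.065, [0.0015, 0, 0], 0]
    - [0.065, [0.0015, 0, 0], 0]
    - [0.065, [0.0015, 0, 0], 0]

```text
clock: 17.95
tcp_pos: [0.5836, -0.0218, 0.0206]
tcp_rot: [-179.7, -0.0, 96.1]
force: [-6.4, -1.4, 5.6]
finger_gap: 0.693
finger_force: 3.1
```

Call:
arm_command:
  motion:
    - [0.065, [0.0005, 0, 0.001], 0]
    - [0.065, [0.001, 0, 0.0015], 0]
    - [0.065, [0.0015, 0, 0.0015], 0]
    - [0.065, [0.002, 0, 0.0015], 0]
    - [0.065, [0.002, 0, 0.0015], 0]

```text
clock: 18.37
tcp_pos: [0.5855, -0.0217, 0.0214]
tcp_rot: [-179.7, -0.0, 96.1]
force: [-5.5, -0.3, 0.7]
finger_gap: 0.692
finger_force: 2.8
```

Call:
arm_command:
  motion:
    - [0.065, [0.0005, 0, 0.0002], 0]
    - [0.065, [0.001, 0, 0.0002], 0]
    - [0.065, [0.0015, 0, 0.0002], 0]
    - [0.065, [0.002, 0, 0.0002], 0]
    - [0.065, [0.002, 0, 0.0002], 0]

```text
clock: 18.78
tcp_pos: [0.5858, -0.0216, 0.0211]
tcp_rot: [-179.5, -0.1, 96.1]
force: [-7.1, -1.0, 2.1]
finger_gap: 0.69
finger_force: 3.7
```

Now it resists firmly. I back off, rise clear and measure again.

Call:
arm_command:
  motion:
    - [0.065, [-0.003, 0, 0], 0]
    - [0.065, [-0.007, 0, 0], 0]
    - [0.065, [-0.012, 0, 0], 0]
    - [0.065, [-0.012, 0, 0], 0]
    - [0.065, [-0.012, 0, 0.03], 0]
    - [0.065, [-0.012, 0, 0.07], 0]
    - [0.065, [-0.012, -0.02, 0.1], 0]
    - [0.065, [-0.012, -0.056, 0.117], 0]
    - [0.065, [-0.012, -0.056, 0.117], 0]
    - [0.065, [-0.012, -0.056, 0.117], 0]
    - [0.065, [-0.012, -0.056, 0.117], 0]

```text
clock: 19.7
tcp_pos: [0.5779, -0.0776, 0.1392]
tcp_rot: [180.0, -0.0, 96.0]
force: [-0.0, -0.4, -0.1]
finger_gap: 0.693
finger_force: 0.0
```

```bash
python3 - <<'E'
from h import *
w=camera("wrist"); s=get_state(); print(s["clock"],s["tcp_pos"],s["force"])
g=cv2.cvtColor(w["image"],cv2.COLOR_RGB2GRAY)
hsv=cv2.cvtColor(w["image"],cv2.COLOR_RGB2HSV); mb=cv2.inRange(hsv,(100,100,40),(130,255,255)); mb=cv2.morphologyEx(mb,cv2.MORPH_CLOSE,np.ones((9,9)))
c=max(cv2.findContours(mb,0,1)[0],key=cv2.contourArea)[:,0,:]; r=wrect(w,c,.052); print("blue",r)
F=np.array([.5386,-.0235]);a=np.radians(6); ex=np.array([np.cos(a),np.sin(a)]); ey=np.array([-ex[1],ex[0]])
p=r[:2]/1000-F; print("fix frame",p@ex,p@ey)
save(w,"w10.png",[190,0,350,240],2.5)
E
```

```text
19.75 [ 0.57748993 -0.07705855  0.13859046] [0.77042772 0.36501432 0.40017596]
blue [575.7 -20.   18.2 145.9   6.2]
fix frame 0.03726261193959986 -0.00039717935344100183
```

View pics/w10.png

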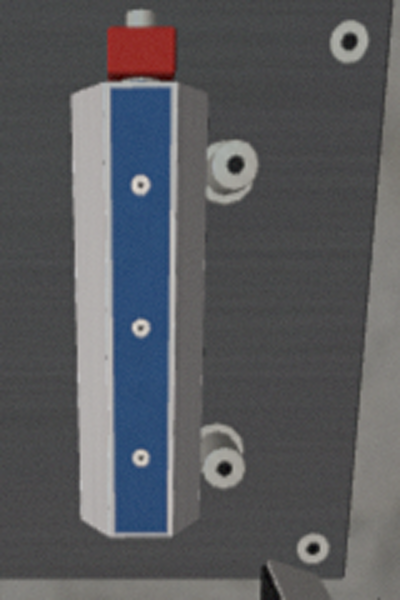

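The bar now touches both locators (at (207,165) and (203,445) in the crop) and the button. It is blue face up, at x≈37.3 and y≈-0.4 mm in the fixture frame. The gripper is clear.

```bash
python3 -c "
from h import *
print(sign_off())"
```

```text
the job is handed in; nothing more can be done
None
```

The bar was rolled two faces, shifted snug against both locators and the end-stop button with the blue face up, released, and handed in at about 20 s; my last measurement put its centre within about 0.5 mm of the nested position, and the sign-off returned no verdict.

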